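# Clamp the brass bracket in the cam vice and hold the lever on its high point

## Task

Stand the brass bracket upright, long edge down on the bed, in the middle of the open cam vice's jaws and let go of it; then take the lever's upright handle and swing it round towards your side of the bench to the top of the cam's lift, where the lever stands square out to the side of the vice and the jaw bites hardest, without letting it run over the top. Finish there, still holding the handle - the lever springs open when it is let go - so that I can file the bracket's top edge. Leave the other things on the bench where they are.

Things in the scene. Friction and masses are not known exactly. Their poses are not given: they have to be found in the camera images.
- vise: Grey cast cam vice bolted to the bench, flange 182 x 94 mm. Origin: bench top, under the middle of the slot between the open jaws. x: level, clamping direction, from moving to fixed jaw; y: level, along the jaws; z up. The fixed jaw's face is at x = +14 mm, jaws 74 mm wide (y). The cam pivot is at x = -76, y = 0, its nut 53 mm high. Place and yaw vary.
- bed (a point): Middle of the slot between the open jaws, on the flat bed that the work stands on, 20 mm above the bench; straight above the vice's origin. The jaw tops are 26 mm higher (46 mm above the bench). Slot width: 28 mm with the lever at 0, less the lift (below 5 mm at the starts).
- jaw: The moving jaw, a grey block 18 mm thick with a steel face plate. Axes as the vice's; its origin lies at the vice's origin when the lever is at 0 and moves with the jaw along x; clamping face at x = -14 mm in this frame. The cam pushes it up to 17 mm towards the fixed jaw through spring washers, which give about 5 mm on a 16 mm piece and press it with up to 20 N.
- cam_axis (a point): Centre of the steel cam pivot, 47 mm above the bench, on the vertical axis about which the lever turns. The flat steel lever bar (15 mm wide, 38 to 46 mm above the bench) runs from here to the handle, 110 mm from the axis.
- lever (a joint): Cam lever, rad, 0 to 2.1. 0: open, lever points along the vice's -x, away from the jaws. Grows clockwise seen from above, towards the vice's +y side. At 1.57 it points square out along +y: top of the cam's lift. Lift about 17 mm x sin(angle). Starts at 0 to 0.3. Return spring 0.12 N m/rad, friction 0.06 N m: let go, it springs back to about 0.5. Under 5 N at the handle.
- handle: Upright black revolving handle at the lever's end, a round grip 21 mm in diameter and 38 mm tall that spins freely on its vertical axis. Origin: centre of its foot, 47 mm above the bench, 110 mm from the cam axis; it spans 47 to 85 mm above the bench.
- bracket: Brass bracket blank, a solid block 16 mm thick (its x), 60 mm long (its y), 54 mm tall (its z), with two dark 12 mm bores through its thickness near the lower edge. Stands upright on its long edge at the start, about 0.42 kg (0.34 to 0.5). Origin: centre of its underside. It is the same either way round.
- bar: Bystander: solid brass bar 20 x 74 x 20 mm (x, y, z), no bores, lying down, among the brass pieces. Origin: centre of its underside.
- barrel: Bystander: round brass mainspring barrel with a toothed rim, 61 mm across, 31 mm tall over its arbor, among the brass pieces. Origin: centre of its underside.
- screwdriver: Bystander: screwdriver with a dark wooden handle, 170 mm long, lying. Origin: under its middle; x towards the tip.
- hammer: Bystander: small hammer with a light wooden handle, 220 mm long, lying. Origin: under its middle; x towards the head.
- loupe: Bystander: black eye loupe, 38 mm across, 30 mm tall. Origin: centre of its underside.
- tin: Bystander: round aluminium tin, 62 mm across, 28 mm tall. Origin: centre of its underside.
- oil_pot: Bystander: oil pot, steel foot with amber glass top, 44 mm across, 32 mm tall. Origin: centre of its underside.
Not all that is in view belongs to the job. What is shaped like the bracket but purple or white is not meant.

How it is judged:
On the way, in this order (a step that is already met when the one before it is completed fails the run):
1. the bracket stands on the vice's bed between the open jaws, upright and let go of, the lever not yet swung (z of bracket in the frame of vise between 0.017 and 0.0235 m and x of bracket in the frame of vise between -0.012 and 0.012 m and y of bracket in the frame of vise between -0.015 and 0.015 m and angle between bracket's own z axis and vertical below 0.1 rad and angle between the y axis of bracket and the y axis of vise, either way round below 0.3 rad and contact force between the fingers and bracket below 0.05 N and value of joint lever below 0.6 rad), for 0.2 s.
2. the lever is swung to the top of the cam's lift and the jaw grips the bracket (value of joint lever between 1.4 and 1.74 rad and contact force between jaw and bracket above 10 N), for 0.2 s.
At the end, for the whole second after the job is handed in: Bracket on the bed, untouched, upright and square to the jaws within 4 degrees, within 15 mm of mid-jaw, against the fixed jaw, moving jaw pressing over 10 N; lever still and within 0.17 rad of the top of its lift (1.40 to 1.74), its handle held by the fingers (over 0.5 N) (all of step 2 and z of bracket in the frame of vise between 0.017 and 0.0235 m and x of bracket in the frame of vise between 0.003 and 0.009 m and y of bracket in the frame of vise between -0.015 and 0.015 m and angle between bracket's own z axis and vertical below 0.07 rad and angle between the y axis of bracket and the y axis of vise, either way round below 0.07 rad and contact force between the fingers and bracket below 0.05 N and velocity of joint lever between -0.05 and 0.05 rad/s and contact force between the fingers and handle above 0.5 N and linear speed of bracket below 0.02 m/s); the arm keeps its last pose, push and grip.
It fails at once if the lever is swung over the top of the cam (beyond 1.9 rad) (value of joint lever above 1.9 rad).
It fails at once if another thing on the bench is pushed from its place by more than 25 mm (distance of any of bar, barrel, screwdriver, hammer, loupe, tin, oil_pot from where it was at the start of the episode above 0.025 m).
It also fails if it takes over 56 s, if anything falls off the work surface, if the arm or the gripper's body presses on something with over 40 N, if the wrist force passes 120 N, or if a joint passes its speed limit or range.

## Robot

A 6-joint arm with a two-finger parallel gripper is mounted at the origin on the work surface. World frame = base frame: x ahead of the robot, y to its left, z up, the work surface at z = 0. Lengths are in m, angles in rad, forces in N, time in s.
With the tool pointing down it reaches from about 0.25 to 0.775 m from the base axis. Payload 4 kg.
Tool frame: the origin (TCP) lies at the very end of the fingers, on their centre line; the grasp point (between the pads) lies 19 mm behind it (arm.hold_point_z is the distance from the TCP to the grasp point, in m); z points along the fingers, y is the line along which they close (so a half turn about z gives the same grasp; the last joint's range is limited). The gripper opens to 85 mm and grips with 20 to 120 N. Pads are 22 mm wide; open, the fingers measure 114 mm over their backs; the gripper's body (76 mm by 85 mm) begins 54 mm behind the grasp point. The pads swing forward as they close: fully open they stand 13 mm farther back than shut.
Start: joints at [-1.333, 0.087, 1.371, -0, 1.684, -0.103], TCP at [0.184, -0.518, 0.231] pointing down, gripper open.
Joint ranges: [-3.1, 3.1], [-0.76, 2.03], [0.27, 2.55], [-1.08, 4.22], [0.17, 2.65], [-2.57, 2.57]. Speed limits (rad/s): [2.79, 2.79, 3.14, 3.14, 3.14, 3.14].

## Interface

Orientations are given as a 3x3 rotation matrix whose columns are the frame's x, y, z axes.
In Python, from workcell import arm, eyes, job gives the robot as it stands.
- The arm moves only by the shell command python3 -m pendant 'ROWS' [FORCE]. ROWS is JSON, a list of rows, each a list of 7 numbers: the shift along the tool's x, y, z scaled (see below), then the turn, a rotation vector about the tool's x, y, z scaled (see below), then the opening, from -1 (shut) to 1 (fully open), so that 0 is half open. A call has 1 to 12 rows; each row is the pose to reach, as a shift and turn from the pose commanded when the call began, along the tool's axes at that moment; what a row does not reach only later rows make up. The controller multiplies each number of a shift by 100 mm and each number of a turn by 2 rad. A row lasts 1/10 s, in which the tool goes at most 50 mm and 8.59 degrees, less where a joint would pass 70% of its speed; a pose out of reach is approached as far as the arm can. A call with a number of a shift or a turn outside -1 to 1 is refused whole. A call with a gripper value outside its range is refused whole. The fingers move at their own pace and stop on an object; FORCE is the grip in N (left out, the last holds). Time passes only in rows, so rows that repeat a pose let the fingers close. It gives the time, the measured TCP pose, the force, the opening and the grip force at its end, in the units of the state.
- arm.read_state(): the state, without advancing time (a new reading comes with each control period).
- eyes.camera(name): name is "side" or "top" or "wrist"; returns the picture (480x640x3 uint8, red, green, blue); there is no depth.
- eyes.camera_info(name): a dict with "fx", "fy", "cx", "cy" (pixels), "R" (3x3) and "t" (3): a world point X has camera coordinates R X + t; the wrist camera has in their place "mount" (4x4, takes a point from camera to tool coordinates, whose origin is the TCP and whose axes are the flange's). Camera axes: x right, y down, z forward; pixel columns grow to the right and rows downward; lengths in m; the calibration is good to about 2 mm. A picture is of the moment at which its call begins: read the wrist's pose just before it. camera_info takes no time and is no camera call.
- job.close_job(): hands the job in; it is judged then, once.
The state is a dict: "time_s": time; "joints": joint angles; "joint_velocities": joint speeds; "joint_torque": joint torques, N m; "ee_pos": TCP position; "eef_rot": TCP orientation; "contact_force": force on the tool from outside, world axes, zero at the start; "ft_torque": the same for the moment, N m; "finger_gap": finger opening in m; "finger_force": force on a finger pad.
Only numpy, scipy, OpenCV 4.12 (cv2) and the standard library are available. Lean on these libraries where they do the work, as an engineer would, in place of code of your own. Each camera call takes 0.05 s, during which the arm holds its last target. There are 200 camera calls.

## Working session

There is one attempt and no reset: what is moved stays moved. The work goes in short steps, Python scripts to look and compute and a shell command to move; the robot and the scene stay as the last step left them, time stands still between calls to the robot, and variables do not carry over. Pictures are saved under pics/ and viewed, at most 10 in all, crops included, and the job is handed in when it is done.

```bash
mkdir -p pics
python3 - <<'E'
from workcell import arm, eyes, job
import cv2,json
s=arm.read_state(); print(s['time_s'],s['ee_pos'],s['eef_rot'],s['finger_gap'],arm.hold_point_z)
for n in ['top','side']:
    im=eyes.camera(n); cv2.imwrite(f'pics/{n}0.png',im[:,:,::-1])
for n in ['top','side','wrist']: print(n,eyes.camera_info(n))
E
```

```text
0.0 [ 0.18370469 -0.51788326  0.23010762] [[ 9.42500259e-01  3.34205033e-01 -5.06777941e-04]
 [ 3.34205315e-01 -9.42497704e-01  2.21007207e-03]
 [ 2.60980164e-04 -2.25236138e-03 -9.99997429e-01]] 0.08546809853295585 0.0187
top {'fx': 482.31727372307967, 'fy': 482.31727372307967, 'cx': 321.9360384127076, 'cy': 232.60651635306473, 'R': array([[-7.23310960e-04, -9.99991781e-01,  3.98935710e-03],
       [-9.74862681e-01, -1.83727195e-04, -2.22806463e-01],
       [ 2.22805365e-01, -4.05023371e-03, -9.74854535e-01]]), 't': array([-0.03737759,  0.54680536,  0.89604551])}
side {'fx': 451.4792536299468, 'fy': 451.4792536299468, 'cx': 322.1624395189465, 'cy': 235.17903611754014, 'R': array([[-0.88673906, -0.46215952,  0.01012019],
       [-0.33446565,  0.62631485, -0.70417501],
       [ 0.31910276, -0.62780434, -0.70995432]]), 't': array([0.45831459, 0.21772183, 0.8909918 ])}
wrist {'fx': 346.72968237661695, 'fy': 346.72968237661695, 'cx': 320.8216903010861, 'cy': 240.37276050964252, 'mount': array([[-6.76468266e-04, -9.54293878e-01, -2.98869095e-01,
         7.63579173e-02],
       [ 9.99999450e-01, -4.06111360e-04, -9.66705203e-04,
        -1.37103506e-03],
       [ 8.01146723e-04, -2.98869585e-01,  9.54293629e-01,
        -1.40678005e-01],
       [ 0.00000000e+00,  0.00000000e+00,  0.00000000e+00,
         1.00000000e+00]])}
```

View pics/top0.png

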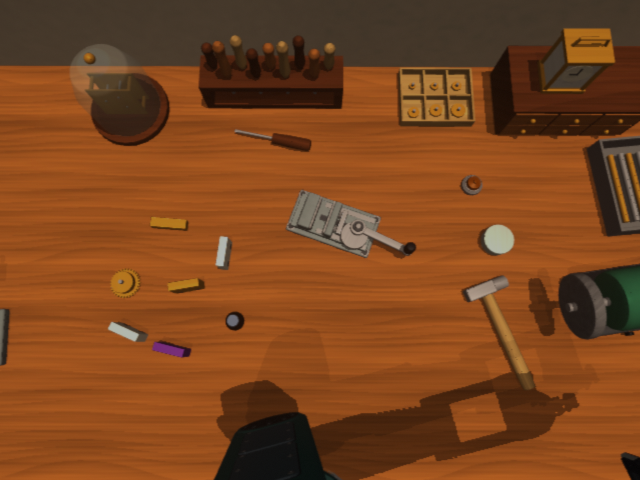

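View pics/side0.png

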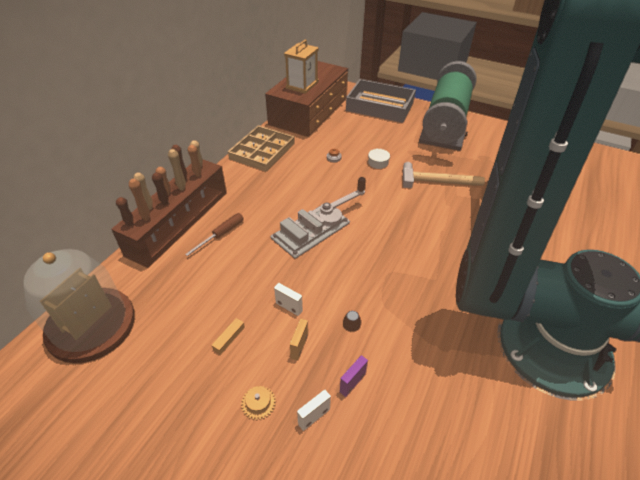

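Candidates (top picture): brass block (184,285) stands tall, side view (299,338). Brass (169,223) is low and lying, so it is the bar. Barrel at (125,283). Purple (171,349) and white (124,331), (223,252) are not meant. I choose (184,285) and check it with a close crop.

```bash
cat > h.py <<'E'
import numpy as np, cv2
from workcell import arm, eyes
def ray(name,uv,z,pose=None):
    i=eyes.camera_info(name)
    if 'mount' in i:
        s=pose or arm.read_state(); T=np.eye(4);T[:3,:3]=s['eef_rot'];T[:3,3]=s['ee_pos'];T=T@i['mount'];R=T[:3,:3].T;C=T[:3,3]
    else: R=np.array(i['R']);C=-R.T@i['t']
    d=R.T@np.array([(uv[0]-i['cx'])/i['fx'],(uv[1]-i['cy'])/i['fy'],1])
    return C+d*(z-C[2])/d[2]
def proj(name,X):
    i=eyes.camera_info(name);c=np.array(i['R'])@X+i['t'];return np.array([i['fx']*c[0]/c[2]+i['cx'],i['fy']*c[1]/c[2]+i['cy']])
E
python3 - <<'E'
import cv2,numpy as np
from h import *
t=cv2.imread('pics/top0.png');s=cv2.imread('pics/side0.png')
o=np.zeros((600,800,3),np.uint8)
o[:360,:600]=cv2.resize(t[180:270,280:430],None,fx=4,fy=4,interpolation=cv2.INTER_CUBIC)
o[360:600,:400]=cv2.resize(t[265:305,155:221+1][:, :66],(400,240),interpolation=cv2.INTER_CUBIC)
o[360:600,410:800]=cv2.resize(s[310:365,260:350],(390,240),interpolation=cv2.INTER_CUBIC)
cv2.imwrite('pics/c1.png',o)
E
```

```text
(no output)
```

View pics/c1.png

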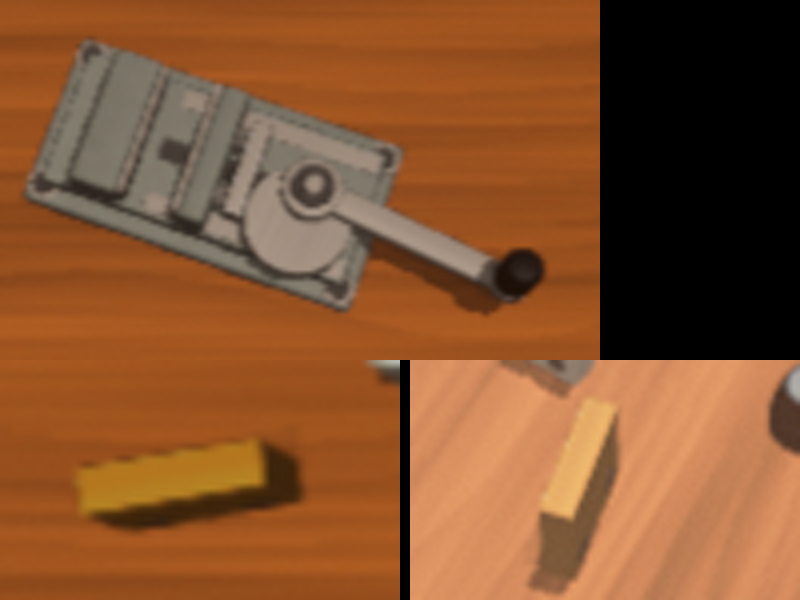

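The block at (184,285) is tall with a bright narrow top face, so it is the bracket. In the vice, the fixed jaw is on the left, the nut is at (358.5,226) and the handle top at (410.5,247).

Run:
```python
from h import *
r=lambda u,v,z:ray('top',(u,v),z)[:2]
b=np.array([r(167.5,283,.054),r(197.9,278.3,.054),r(198.7,285.3,.054),r(168.9,291,.054)])
d=(b[1]+b[2]-b[0]-b[3])/2;w=(b[2]+b[3]-b[0]-b[1])/2
print('bracket',b.mean(0),'len',np.linalg.norm(d),np.linalg.norm(w),'long dir deg',np.degrees(np.arctan2(d[1],d[0])))
f=np.array([r(302,190.5,.01),r(380,217.5,.01),r(366.3,257,.01),r(286.8,228,.01)])
x=(f[0]+f[3]-f[1]-f[2])/2;yv=(f[2]+f[3]-f[0]-f[1])/2
print('flange',f.mean(0),np.linalg.norm(x),np.linalg.norm(yv),np.degrees(np.arctan2(x[1],x[0])),np.degrees(np.arctan2(yv[1],yv[0]))-90)
nut=r(358.5,226,.053);h=r(410.5,247,.085);print('nut',nut,'handle',h,np.linalg.norm(h-nut))
a=np.arctan2(x[1],x[0]); xa=np.array([np.cos(a),np.sin(a)]);ya=np.array([-xa[1],xa[0]])
print('yaw',a,'origin',nut+.076*xa,'lever',[ (h-nut)@xa,(h-nut)@ya])
# fixed jaw top face corners
c=lambda u,v:r(280+u/4,180+v/4,.046)
for p in [(168,72),(122,192),(246,92),(205,222)]:
    q=c(*p)-(nut+.076*xa);print(p,q@xa,q@ya)
s=arm.read_state();print(s['joints'])
```

```text
bracket [0.44482211 0.23322031] len 0.05893183165296081 0.014977116534623126 long dir deg -80.08655089664492
flange [ 0.57941681 -0.06230312] 0.17623468838296127 0.08908024367259083 69.86130876491481 69.64974362052519
nut [ 0.56244386 -0.11111946] handle [ 0.51309891 -0.20787589] 0.10861275767374919
yaw 1.2193098577001367 origin [ 0.58861019 -0.03976595] lever [np.float64(-0.10783009196802805), np.float64(0.013015467554535875)]
(168, 72) 0.013804383878373305 -0.031865201592018264
(122, 192) 0.013896202580114864 0.035615507021353965
(246, 92) -0.027362179727499877 -0.035605410211752765
(205, 222) -0.030807013585488673 0.03577444664645574
[-1.33309089e+00  8.78999308e-02  1.37212803e+00  1.55393288e-05
  1.68360677e+00 -1.03089966e-01]
```

```bash
for i in 1 2 3 4 5; do :; done
P="python3 -m pendant"
python3 -m pendant '[[0.27,-0.33,0,0,0,0,1],[0.53,-0.67,0,0,0,0,1],[0.8,-1,0,0,0,0,1]]' >/dev/null
python3 -m pendant '[[0.27,-0.33,0,0,0,0,1],[0.53,-0.67,0,0,0,0,1],[0.8,-1,0,0,0,0,1]]' | tail -3
python3 -m pendant '[[0.27,-0.33,0,0,0,0,1],[0.53,-0.67,0,0,0,0,1],[0.8,-1,0,0,0,0,1]]' >/dev/null
python3 -m pendant '[[0.27,-0.33,0,0,0,0,1],[0.53,-0.67,0,0,0,0,1],[0.8,-1,0,0,0,0,1]]' | tail -3
python3 -m pendant '[[0.27,-0.33,0,0,0,0,1],[0.53,-0.67,0,0,0,0,1],[0.8,-1,0,0,0,0,1]]' >/dev/null
python3 -m pendant '[[0.27,-0.33,0,0,0,-0.07,1],[0.53,-0.67,0,0,0,-0.14,1],[0.8,-1,0,0,0,-0.21,1],[0.97,-1,0,0,0,-0.28,1],[0.97,-1,0,0,0,-0.35,1],[0.97,-1,0,0,0,-0.42,1],[0.97,-1,0,0,0,-0.49,1],[0.97,-1,0,0,0,-0.56,1],[0.97,-1,0,0,0,-0.63,1],[0.97,-1,0,0,0,-0.7,1],[0.97,-1,0,0,0,-0.7,1]]'
python3 - <<'E'
from h import *
s=arm.read_state();im=eyes.camera('wrist')
cv2.imwrite('pics/w1.png',im[:,:,::-1]);print(s['time_s'],s['joints'],s['ee_pos'],s['eef_rot']); np.savez('w1.npz',p=s['ee_pos'],R=s['eef_rot'])
E
```

```text
contact_force: [0.5, 0.1, -0.4]
finger_gap: 0.0852
finger_force: 0.0
contact_force: [1.4, -0.7, -0.2]
finger_gap: 0.085
finger_force: 0.0
time_s: 2.7
ee_pos: [0.4514, 0.2131, 0.2307]
eef_rot: [[-0.169, 0.986, -0.001], [0.986, 0.169, -0.0], [-0.0, -0.001, -1.0]]
contact_force: [-0.3, 0.1, -0.0]
finger_gap: 0.0854
finger_force: 0.0
2.7 [ 3.27499161e-01 -2.53412786e-02  1.48764721e+00 -8.25532431e-05
  1.68051044e+00  1.57818397e-01] [0.45143029 0.21311479 0.23066532] [[-1.68859002e-01  9.85639567e-01 -1.13228443e-03]
 [ 9.85640179e-01  1.68858565e-01 -4.71337445e-04]
 [-2.73372910e-04 -1.19561460e-03 -9.99999248e-01]]
```

View pics/w1.png

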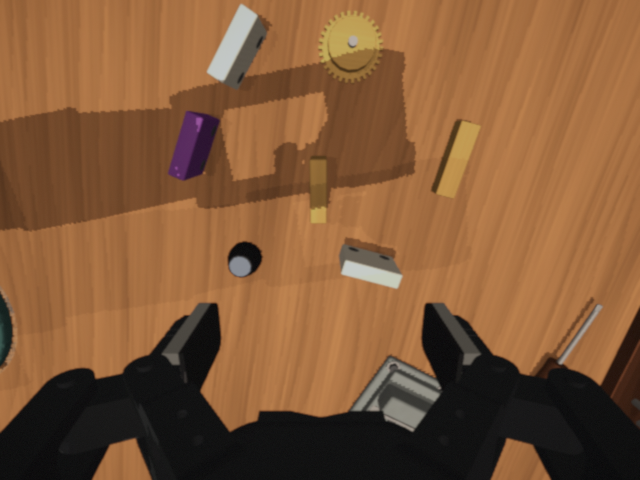

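The bracket's top face spans about (310–327, 157–222) and is aligned with the tool x axis. The white piece is nearby at (371,265) and the loupe at (244,258).

Run:
```python
from h import *
z=np.load('w1.npz');po={'eef_rot':z['R'],'ee_pos':z['p']}
im=cv2.imread('pics/w1.png');hsv=cv2.cvtColor(im[145:235,295:345],cv2.COLOR_BGR2HSV)
m=cv2.inRange(hsv,(17,120,50),(35,255,255));n,l,st,_=cv2.connectedComponentsWithStats(m);k=1+st[1:,4].argmax()
ys,xs=np.where(l==k);rc=cv2.minAreaRect(np.c_[xs+295,ys+145].astype(np.float32));print(rc)
c=[(309.5,156.5),(327,156),(327.5,222.5),(310,222.5)]
for C in (c,cv2.boxPoints(rc)):
    b=np.array([ray('wrist',p,.054,po)[:2] for p in C]);print(b.mean(0),[round(float(np.linalg.norm(b[i]-b[i-1])),4) for i in range(4)],[round(float(np.degrees(np.arctan2(*(b[i]-b[i-1])[::-1]))),1) for i in range(4)])
    d=np.array([*(b.mean(0)-z['p'][:2]),0]);print('tool shift',z['R'].T@d*10)
```

```text
((318.0, 190.0), (66.0, 16.0), 90.0)
[0.44426349 0.23898211] [0.0607, 0.0156, 0.0611, 0.0165] [99.6, 11.3, -79.6, -170.3]
tool shift [ 2.67060404e-01 -2.69596118e-02 -4.07738050e-05]
[0.44390009 0.23834271] [0.0607, 0.0143, 0.0607, 0.0151] [99.1, 9.7, -80.1, -170.3]
tool shift [ 2.61371954e-01 -3.16211316e-02 -3.36453503e-05]
```

```bash
python3 -m pendant '[[0.1,-0.01,0.4,0,0,0,1],[0.2,-0.02,0.7,0,0,0,1],[0.245,-0.028,1,0,0,0,1]]' >/dev/null
python3 -m pendant '[[0,0,0.4,0,0,0,0.7],[0,0,0.75,0,0,0,0.5],[0,0,1,0,0,0,0.3],[0,0,1,0,0,0,0.3]]' 
python3 -m pendant '[[0,0,0,0,0,0,-1],[0,0,0,0,0,0,-1],[0,0,0,0,0,0,-1],[0,0,0,0,0,0,-1],[0,0,0,0,0,0,-1],[0,0,0,0,0,0,-1]]' 50
```

```text
time_s: 3.45
ee_pos: [0.4411, 0.2354, 0.0267]
eef_rot: [[-0.167, 0.986, -0.009], [0.986, 0.167, -0.004], [-0.002, -0.01, -1.0]]
contact_force: [-0.4, 0.3, 0.8]
finger_gap: 0.0554
finger_force: 0.0
time_s: 4.05
ee_pos: [0.4462, 0.2375, 0.0336]
eef_rot: [[-0.169, 0.986, 0.004], [0.986, 0.169, 0.001], [0.001, 0.004, -1.0]]
contact_force: [-1.2, -0.9, 6.3]
finger_gap: 0.0151
finger_force: 49.6
```

```bash
python3 -m pendant '[[0,0,-0.3,0,0,0,-1],[0,0,-0.65,0,0,0,-1],[0,0,-1,0,0,0,-1],[0,0,-1,0,0,0,-1]]' 
python3 -m pendant '[[-0.3,0,0,0,0,0,-1],[-0.6,0.05,0,0,0,0,-1],[-1,0.15,0,0,0,0,-1]]'>/dev/null
python3 -m pendant '[[-0.3,0.05,0,0,0,0,-1],[-0.6,0.1,0,0,0,0,-1],[-1,0.4,0,0,0,0,-1]]'>/dev/null
python3 -m pendant '[[-0.3,0.1,0,0,0,-0.07,-1],[-0.6,0.2,0,0,0,-0.14,-1],[-0.9,0.3,0,0,0,-0.21,-1],[-0.98,0.4,0,0,0,-0.28,-1],[-0.98,0.4,0,0,0,-0.35,-1],[-0.98,0.4,0,0,0,-0.42,-1],[-0.98,0.4,0,0,0,-0.47,-1],[-0.98,0.4,0,0,0,-0.525,-1],[-0.98,0.4,0,0,0,-0.525,-1],[-0.98,0.4,0,0,0,-0.525,-1]]'
python3 - <<'E'
from h import *
s=arm.read_state();im=eyes.camera('wrist');t=eyes.camera('top')
cv2.imwrite('pics/w2.png',im[:,:,::-1]);cv2.imwrite('pics/top2.png',t[:,:,::-1]);p,R=s['ee_pos'],s['eef_rot'];np.savez('w2.npz',p=p,R=R)
print(s['joints'],np.degrees(np.arctan2(R[1][1],R[0][1])),s['finger_gap'])
print(np.array(R).T@(np.array([.5886,-.0398,p[2]])-p)*10)
E
```

```text
time_s: 4.45
ee_pos: [0.448, 0.2382, 0.1368]
eef_rot: [[-0.169, 0.986, 0.011], [0.986, 0.169, 0.004], [0.002, 0.011, -1.0]]
contact_force: [1.1, -0.0, -2.7]
finger_gap: 0.0146
finger_force: 50.9
time_s: 6.05
ee_pos: [0.5878, -0.0406, 0.1291]
eef_rot: [[-0.938, 0.346, -0.003], [0.346, 0.938, 0.0], [0.003, -0.001, -1.0]]
contact_force: [0.0, 0.2, -3.9]
finger_gap: 0.0152
finger_force: 51.0
[-1.65094484e-01  2.16857707e-01  1.42760594e+00 -9.05123526e-05
  1.50063109e+00 -1.38275899e+00] 69.76748273097816 0.015223060116622463
[-4.54330381e-03  1.00694673e-02 -2.30388622e-05]
```

View pics/w2.png

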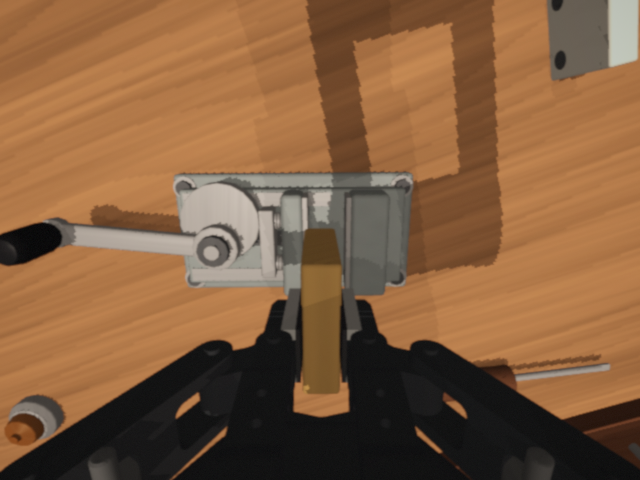

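The slot is between about x=306 (moving jaw face) and x=348 (fixed jaw face). The nut is at (213,249), the handle at (25,245) and the bracket hangs at about x=320. Now I refine the vice pose from these.

Run:
```python
from h import *
z=np.load('w2.npz');p=z['p'];po={'eef_rot':z['R'],'ee_pos':p}
a=np.radians(69.8);xa=np.array([np.cos(a),np.sin(a)]);ya=np.array([-xa[1],xa[0]]);o=np.array([.5886,-.0398])
def q(u,v,h): w=ray('wrist',(u,v),h,po)[:2]-o; return np.round([w@xa*1e3,w@ya*1e3],1)
for n,u,v,h in [('nut',213,249,.053),('fixtop',349,193,.046),('fixout',388,192,.046),('fixout2',384,294,.046),('fix mid',346,270,.046),('mov',306,195,.046),('fl tl',175,174,.008),('fl tr',413,174,.008),('fl br',409,287,.008),('fl bl',186,287,.008),('handle top',10,247,.085)]: print(n,q(u,v,h))
print('tcp',(p[:2]-o)@xa,(p[:2]-o)@ya)
im=cv2.imread('pics/w2.png');print(im[190:196,296:360:1].mean(2).mean(0).astype(int))
```

```text
nut [-71.1   4.3]
fixtop [18.4 40.2]
fixout [43.7 40.8]
fixout2 [ 44.9 -31.8]
fix mid [ 17.5 -13.5]
mov [-9.5 38.9]
fl tl [-108.8   48.3]
fl tr [68.9 48.1]
fl br [ 72.7 -44. ]
fl bl [-111.2  -43.8]
handle top [-174.5   16.4]
tcp -0.0010066889949231356 0.0004549070086879678
[ 68  68  66  63  62  63  67  74  77  77  77  82  98 109 114 122 131 141
 149 158 160 163 165 165 165 166 166 167 166 164 167 169 170 167 157 138
 117 103 101 100 100 100 100 101 101 101 101  96  85  76  75  76  76  71
  63  59  58  59  61  63  64  64  64  64]
```

```bash
python3 -m pendant '[[0.01,0.03,0.15,0,0,0,-1],[0.02,0.05,0.25,0,0,0,-1],[0.02,0.05,0.25,0,0,0,-1],[0.02,0.05,0.25,0,0,0,-1]]'
python3 - <<'E'
from h import *
s=arm.read_state();im=eyes.camera('wrist')
p,R=s['ee_pos'],s['eef_rot'];np.savez('w3.npz',p=p,R=R)
cv2.imwrite('pics/w3.png',cv2.resize(im[150:350,180:440,::-1],None,fx=3,fy=3,interpolation=cv2.INTER_CUBIC))
E
```

```text
time_s: 6.55
ee_pos: [0.5881, -0.0351, 0.1052]
eef_rot: [[-0.939, 0.343, -0.002], [0.343, 0.939, 0.0], [0.002, -0.001, -1.0]]
contact_force: [0.2, -0.2, -4.9]
finger_gap: 0.0149
finger_force: 50.9
```

View pics/w3.png

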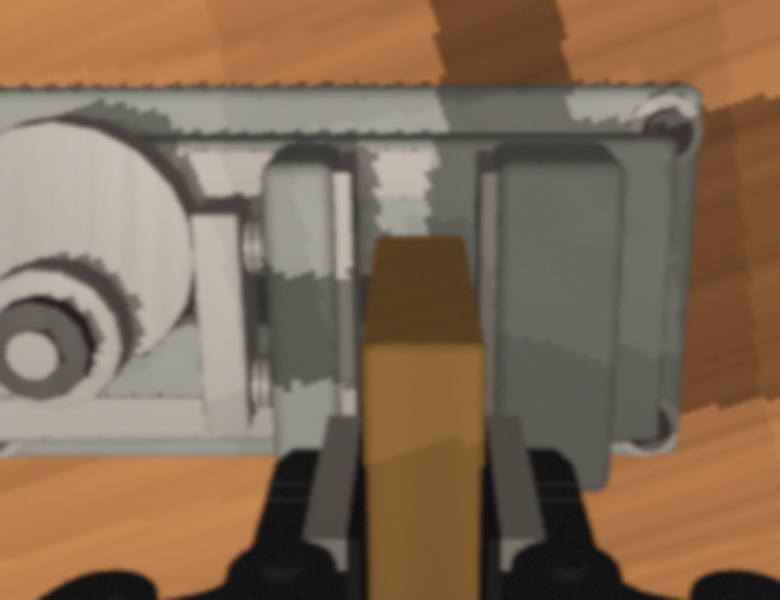

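Run:
```python
from h import *
z=np.load('w3.npz');p=z['p'];po={'eef_rot':z['R'],'ee_pos':p}
R=z['R']
f=lambda u,v,h: np.round(R.T@(ray('wrist',(180+u/3,150+v/3),h,po)-p)*1e3,1)
for n,u,v,h in [('br bot L',376,238,.0716),('br bot R',465,238,.0716),('jaw end fix',550,150,.046),('jaw end fix near',550,162,.046),('mov end',300,150,.046),('fixface',478,200,.046),('movface',354,200,.046),('fix far end',590,490,.046),('br top R',484,343,.1256),('br top L',364,343,.1256)]: print(n,f(u,v,h))
```

```text
br bot L [28.8 -6.9 33.6]
br bot R [28.8  8.5 33.6]
jaw end fix [39.4 25.9 59.2]
jaw end fix near [37.  26.  59.2]
mov end [ 39.4 -22.6  59.2]
fixface [29.4 12.1 59.2]
movface [ 29.5 -12.3  59.2]
fix far end [-34.6  37.2  59.1]
br top R [ 30.3   8.7 -20.4]
br top L [ 30.3  -6.1 -20.4]
```

```bash
python3 -m pendant '[[0.01,-0.01,0.15,0,0,0,-1],[0.02,-0.01,0.3,0,0,0,-1],[0.02,-0.01,0.4,0,0,0,-1],[0.02,-0.01,0.46,0,0,0,-1],[0.02,-0.01,0.48,0,0,0,-1],[0.02,-0.01,0.48,0,0,0,-1],[0.02,-0.01,0.48,0,0,0,-1]]'
python3 -m pendant '[[0,0,0.01,0,0,0,-1],[0,0,0.02,0,0,0,-1],[0,0,0.02,0,0,0,-1],[0,0,0.02,0,0,0,-1]]'
```

```text
time_s: 7.3
ee_pos: [0.587, -0.0357, 0.0589]
eef_rot: [[-0.939, 0.344, 0.001], [0.344, 0.939, -0.0], [-0.001, 0.0, -1.0]]
contact_force: [0.5, 0.1, -5.1]
finger_gap: 0.0149
finger_force: 51.0
time_s: 7.7
ee_pos: [0.5865, -0.0356, 0.0564]
eef_rot: [[-0.939, 0.344, 0.0], [0.344, 0.939, -0.0], [-0.0, -0.0, -1.0]]
contact_force: [0.1, 0.4, -3.8]
finger_gap: 0.0151
finger_force: 51.0
```

```bash
python3 -m pendant '[[0,0,0.01,0,0,0,-1],[0,0,0.015,0,0,0,-1],[0,0,0.015,0,0,0,-1],[0,0,0.015,0,0,0,-1]]'
python3 -m pendant '[[0,0,0.01,0,0,0,-1],[0,0,0.01,0,0,0,-1],[0,0,0.01,0,0,0,-1]]'
python3 -m pendant '[[0,0,0.01,0,0,0,-1],[0,0,0.01,0,0,0,-1],[0,0,0.01,0,0,0,-1]]'
```

```text
time_s: 8.1
ee_pos: [0.5864, -0.0356, 0.0547]
eef_rot: [[-0.939, 0.344, -0.0], [0.344, 0.939, -0.0], [0.0, -0.0, -1.0]]
contact_force: [-0.3, 0.5, -4.9]
finger_gap: 0.0147
finger_force: 51.0
time_s: 8.4
ee_pos: [0.5865, -0.0356, 0.0538]
eef_rot: [[-0.939, 0.344, 0.0], [0.344, 0.939, -0.0], [-0.0, -0.0, -1.0]]
contact_force: [0.4, -0.5, -5.6]
finger_gap: 0.015
finger_force: 51.0
time_s: 8.7
ee_pos: [0.5866, -0.0357, 0.0538]
eef_rot: [[-0.939, 0.344, 0.001], [0.344, 0.939, -0.0], [-0.001, -0.0, -1.0]]
contact_force: [-2.7, 0.0, 2.5]
finger_gap: 0.0145
finger_force: 51.9
```

```bash
python3 -m pendant '[[0,0,0,0,0,0,-0.3],[0,0,0,0,0,0,0],[0,0,0,0,0,0,0.2],[0,0,0,0,0,0,0.2]]'
python3 -m pendant '[[0,0,-0.15,0,0,0,0.2],[0,0,-0.5,0,0,0,0.2],[0,0,-0.9,0,0,0,0.2],[0,0,-0.9,0,0,0,0.2]]'
python3 - <<'E'
from h import *
s=arm.read_state();im=eyes.camera('wrist');t=eyes.camera('top')
p,R=s['ee_pos'],s['eef_rot'];np.savez('w4.npz',p=p,R=R)
cv2.imwrite('pics/w4.png',im[:,:,::-1])
E
```

```text
time_s: 9.1
ee_pos: [0.5868, -0.0356, 0.0529]
eef_rot: [[-0.939, 0.344, 0.001], [0.344, 0.939, -0.0], [-0.001, 0.0, -1.0]]
contact_force: [-0.1, -0.1, 0.4]
finger_gap: 0.0512
finger_force: 0.0
time_s: 9.5
ee_pos: [0.5907, -0.0362, 0.1519]
eef_rot: [[-0.939, 0.344, 0.015], [0.344, 0.939, -0.002], [-0.015, 0.003, -1.0]]
contact_force: [0.4, -0.0, 0.6]
finger_gap: 0.0513
finger_force: 0.0
```

View pics/w4.png

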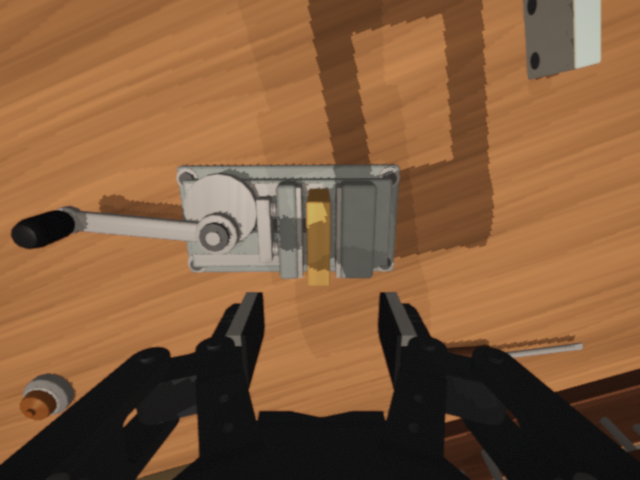

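The bracket stands in the slot, upright and clear of the fingers, with its top face around (318,245). The handle is at (30,232). Next I move above the handle.

```bash
python3 -m pendant '[[0.03,-0.3,0,0,0,0,0.2],[0.06,-0.6,0,0,0,0,0.2],[0.08,-0.93,0,0,0,0,0.2]]' >/dev/null
python3 -m pendant '[[0.03,-0.3,0,0,0,0,0.2],[0.06,-0.6,0,0,0,0,0.2],[0.08,-0.94,0,0,0,0,0.2],[0.08,-0.94,0.25,0,0,0,0.2],[0.08,-0.94,0.25,0,0,0,0.2],[0.08,-0.94,0.25,0,0,0,0.2]]'
python3 - <<'E'
from h import *
s=arm.read_state();im=eyes.camera('wrist')
p,R=s['ee_pos'],s['eef_rot'];np.savez('w5.npz',p=p,R=R)
cv2.imwrite('pics/w5.png',im[:,:,::-1])
E
```

```text
time_s: 10.5
ee_pos: [0.5062, -0.205, 0.1163]
eef_rot: [[-0.939, 0.344, -0.003], [0.344, 0.939, 0.002], [0.004, 0.001, -1.0]]
contact_force: [1.0, -0.3, -0.2]
finger_gap: 0.0515
finger_force: 0.0
```

View pics/w5.png

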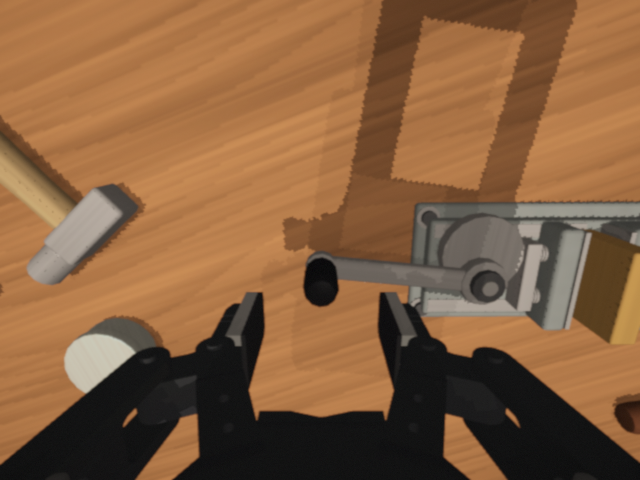

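The handle's top is at (322,290), between the fingers. The tin at (110,355) is low and stays below finger height.

Run:
```python
from h import *
z=np.load('w5.npz');p=z['p'];po={'eef_rot':z['R'],'ee_pos':p};R=z['R']
for n,u,v,h in [('h top',322,291,.085),('foot',320,264,.05),('nut',487,288,.053)]:
    w=ray('wrist',(u,v),h,po);print(n,w,np.round(R.T@(w-p)*1e3,1))
```

```text
h top [ 0.51171129 -0.20511379  0.085     ] [-5.4  1.8 31.3]
foot [ 0.5091911 -0.2053898  0.05     ] [-3.3  0.6 66.3]
nut [ 0.56067379 -0.10974259  0.053     ] [-18.7 108.1  63.3]
```

```bash
python3 -m pendant '[[-0.04,0.01,0.1,0,0,0,0.2],[-0.04,0.01,0.3,0,0,0,0.2],[-0.04,0.01,0.5,0,0,0,0.2],[-0.04,0.01,0.59,0,0,0,0.2],[-0.04,0.01,0.59,0,0,0,0.2],[-0.04,0.01,0.59,0,0,0,-0.4],[-0.04,0.01,0.59,0,0,0,-1],[-0.04,0.01,0.59,0,0,0,-1],[-0.04,0.01,0.59,0,0,0,-1],[-0.04,0.01,0.59,0,0,0,-1]]' 30
python3 - <<'E'
from h import *
s=arm.read_state();p=np.array(s['ee_pos']);R=np.array(s['eef_rot']);c=np.array([.560,-.1085])
a=np.radians(69.8);xa=np.array([np.cos(a),np.sin(a)]);ya=np.array([-xa[1],xa[0]])
d=p[:2]-c;print('r',np.linalg.norm(d),'theta',np.arctan2(d@ya,-d@xa))
th0=np.arctan2(d@ya,-d@xa)
for th in np.arange(.15,1.6,.1).tolist()+[1.57]:
    e=.11*(-np.cos(th)*xa+np.sin(th)*ya)-.11*(-np.cos(th0)*xa+np.sin(th0)*ya)
    print(round(th,2),np.round(R[:2,:2].T@e*10,3))
E
```

```text
time_s: 11.55
ee_pos: [0.5121, -0.2072, 0.0604]
eef_rot: [[-0.939, 0.344, 0.003], [0.344, 0.939, -0.002], [-0.003, -0.001, -1.0]]
contact_force: [-0.2, -3.2, 3.6]
finger_gap: 0.0196
finger_force: 30.4
r 0.10970769353725693 theta 0.09884794442530656
0.15 [0.056 0.007]
0.25 [0.164 0.029]
0.35 [0.269 0.062]
0.45 [0.37  0.105]
0.55 [0.466 0.158]
0.65 [0.557 0.22 ]
0.75 [0.641 0.291]
0.85 [0.717 0.37 ]
0.95 [0.786 0.456]
1.05 [0.845 0.549]
1.15 [0.895 0.647]
1.25 [0.934 0.749]
1.35 [0.963 0.855]
1.45 [0.982 0.963]
1.55 [0.99  1.073]
1.57 [0.99  1.095]
```

```bash
python3 -m pendant '[[0.06,0.01,0,0,0,0,-1],[0.11,0.02,0,0,0,0,-1],[0.16,0.03,0,0,0,0,-1],[0.22,0.045,0,0,0,0,-1],[0.27,0.06,0,0,0,0,-1],[0.37,0.105,0,0,0,0,-1],[0.466,0.158,0,0,0,0,-1],[0.557,0.22,0,0,0,0,-1],[0.64,0.29,0,0,0,0,-1],[0.64,0.29,0,0,0,0,-1],[0.64,0.29,0,0,0,0,-1]]'
cat > g.py <<'E'
from h import *
s=arm.read_state();p=np.array(s['ee_pos']);R=np.array(s['eef_rot']);c=np.array([.560,-.1085])
a=np.radians(69.8);xa=np.array([np.cos(a),np.sin(a)]);ya=np.array([-xa[1],xa[0]])
d=p[:2]-c;th0=np.arctan2(d@ya,-d@xa);f=np.array(s['contact_force'])[:2]
print('r',np.linalg.norm(d),'theta',th0,'force radial',f@d/np.linalg.norm(d),'tangential',f@(np.sin(th0)*xa+np.cos(th0)*ya))
for th in np.arange(np.ceil(th0*10)/10,1.6,.1).tolist()+[1.57]:
    e=.11*(-np.cos(th)*xa+np.sin(th)*ya)-.11*(-np.cos(th0)*xa+np.sin(th0)*ya)
    print(round(th,2),np.round(R[:2,:2].T@e*10,3))
E
python3 g.py
```

```text
time_s: 12.65
ee_pos: [0.4613, -0.1568, 0.0603]
eef_rot: [[-0.939, 0.343, 0.002], [0.343, 0.939, -0.001], [-0.002, -0.0, -1.0]]
contact_force: [-1.4, -1.6, 7.3]
finger_gap: 0.02
finger_force: 30.7
r 0.1098902325203935 theta 0.7636495578129222 force radial 1.9076671567832173 tangential -0.8281498551874246
0.8 [0.028 0.028]
0.9 [0.101 0.111]
1.0 [0.164 0.201]
1.1 [0.219 0.296]
1.2 [0.264 0.397]
1.3 [0.298 0.501]
1.4 [0.322 0.608]
1.5 [0.335 0.717]
1.57 [0.338 0.794]
```

```bash
python3 -m pendant '[[0.03,0.03,0,0,0,0,-1],[0.1,0.11,0,0,0,0,-1],[0.165,0.2,0,0,0,0,-1],[0.22,0.3,0,0,0,0,-1],[0.264,0.397,0,0,0,0,-1],[0.283,0.45,0,0,0,0,-1],[0.298,0.5,0,0,0,0,-1],[0.31,0.555,0,0,0,0,-1],[0.322,0.608,0,0,0,0,-1],[0.322,0.608,0,0,0,0,-1],[0.322,0.608,0,0,0,0,-1]]'
python3 g.py
```

```text
time_s: 13.75
ee_pos: [0.4517, -0.0885, 0.0603]
eef_rot: [[-0.939, 0.343, 0.001], [0.343, 0.939, -0.0], [-0.001, -0.0, -1.0]]
contact_force: [-2.6, -1.6, 9.1]
finger_gap: 0.0201
finger_force: 30.8
r 0.1101044612256757 theta 1.4007790714011203 force radial 2.2574529828141228 tangential -2.0375404484471797
1.5 [0.013 0.108]
1.6 [0.015 0.218]
1.57 [0.015 0.185]
```

```bash
python3 -m pendant '[[0.007,0.05,0,0,0,0,-1],[0.013,0.1,0,0,0,0,-1],[0.015,0.14,0,0,0,0,-1],[0.015,0.17,0,0,0,0,-1],[0.015,0.18,0,0,0,0,-1],[0.015,0.18,0,0,0,0,-1],[0.015,0.18,0,0,0,0,-1],[0.015,0.18,0,0,0,0,-1]]'
python3 g.py
python3 - <<'E'
from h import *
w=eyes.camera('wrist')[:,:,::-1];t=eyes.camera('top')[:,:,::-1]
o=np.zeros((600,800,3),np.uint8);o[:300,:400]=cv2.resize(w,(400,300))
o[:300,400:]=cv2.resize(t[170:290,270:430],(400,300),interpolation=cv2.INTER_CUBIC);s=eyes.camera('side')[:,:,::-1]
o[300:,:400]=cv2.resize(s[180:270,260:380],(400,300),interpolation=cv2.INTER_CUBIC)
o[300:,400:]=cv2.resize(w[150:390,320:640],(400,300),interpolation=cv2.INTER_CUBIC)
cv2.imwrite('pics/f.png',o);cv2.imwrite('pics/w6.png',w)
E
```

```text
time_s: 14.55
ee_pos: [0.4564, -0.071, 0.0602]
eef_rot: [[-0.939, 0.343, 0.0], [0.343, 0.939, 0.0], [-0.0, 0.0, -1.0]]
contact_force: [-2.9, -0.5, 9.7]
finger_gap: 0.0197
finger_force: 30.8
r 0.11016824598188 theta 1.565623519519004 force radial 2.588309030279725 tangential -1.497093258143083
1.57 [0.    0.005]
```

View pics/f.png

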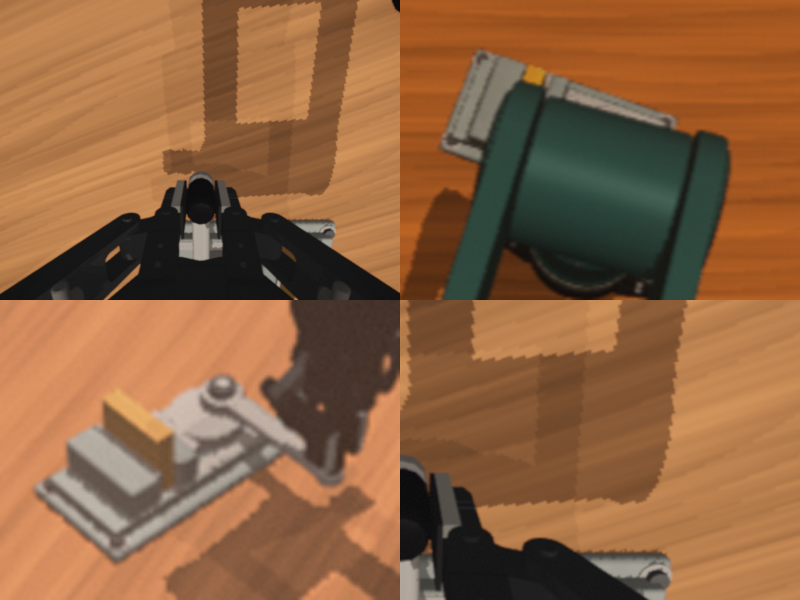

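The lever stands square out (the bar is vertical in the wrist view). The bracket is upright against the fixed jaw, and the handle is between the pads. I hand the job in.

```bash
python3 -m pendant '[[0,0,0,0,0,0,-1],[0,0,0,0,0,0,-1],[0,0,0,0,0,0,-1]]'; python3 -c "
from workcell import job
print(job.close_job())"
```

```text
time_s: 15.0
ee_pos: [0.4564, -0.071, 0.0603]
eef_rot: [[-0.939, 0.344, 0.001], [0.344, 0.939, 0.0], [-0.0, 0.0, -1.0]]
contact_force: [-3.4, 0.9, 9.9]
finger_gap: 0.0198
finger_force: 30.8
the job is handed in; nothing more can be done
None
```

The bracket stands clamped upright in the cam vice, and the arm is still holding the lever's handle at about 1.57 rad by my estimate. I handed the job in at 15 s; no verdict was returned, and I couldn't measure the jaw's pressing force.

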